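Hook a stop unit's return spring onto its anchor post with a spring puller

TASK

Take the spring puller out of its stand and use it, not the fingers, to stretch the stop unit's return spring until the spring's hook can be brought over to the anchor post and settled round it, letting the spring down gently so that it neither snaps back, is forced hard against the post nor is overstretched. Then put the puller back upright in its stand and leave the other things where they are.

Things in the scene. Friction and masses are not known exactly. Their poses are not given: they have to be found in the camera images.
- stop_unit: Dark steel base plate 90 x 190 x 12 mm with spring pin and anchor, fixed in one of the two open carrier bays (which one differs; yaw up to 0.12 rad). Origin near its middle, on the belt (z = 0). On its y axis lie the spring's fixed pin at y = -85 mm and the anchor's centre at y = +51 mm. Its -x side faces the robot. The spring lies level, 55 mm above the belt.
- anchor: Adjustable spring anchor: a fixed round seat (36 mm) with an eccentric disc on which the anchor post stands, 8 mm diameter, 13 mm head. Origin at the seat's CENTRE, 16 mm above the belt. The post stands 10 mm from it, in any direction (set by hand before, does not turn): see it or find it by feel. Disc top 8 mm, post head 48 to 51 mm above the origin, spring plane 39 mm.
- spring_swing (a joint): Swing of the spring about its fixed pin (vertical axis), rad: 0 = along the stop unit's +y, positive = free end swung to the stop unit's -x. Starts at 0.25 to 0.36, so the hook stands on the post's -x side. Swings with little friction and stays where it is left.
- spring_stretch (a joint): Stretch along the spring, m: 0 = relaxed (2 N holds it shut), then 160 N/m (10 N at 0.050); over 0.055 it is spoiled. The hook's tip passes the post when the stretch exceeds D - 0.101 (0.025 to 0.045), D = distance pin axis to post axis. Seated on the post it stays at D - 0.1135 (0.012 to 0.033). Let go under load it snaps back (over 0.25 m/s is a fault).
- spring_end: Spring's free end. Origin: centre of the hook's round bend, 112 mm from the pin when relaxed; +y outwards along the spring. J open to the pin: shank (wire centre) at x = -7.5 mm from y = -35, bend to y = +7.5, short tip back at x = +7.5 to y = -5; 11 mm gap for the 8 mm post. Stretch, swing back until the shank touches the post, let down in that contact: the tip passes behind the post.
- loop (a point): Centre of the closed pull loop that joins the hook's bend farther out: 18.5 mm beyond spring_end's origin along its +y, in the same level plane 55 mm above the belt. Hole 18 mm clear, open from above, wire 4 mm. Axes as spring_end.
- puller: Spring puller, loose, 0.12 kg. Origin on the rod axis, underside of the collar; z up. Black handle 32 (x) x 24 (y) x 50 mm, 4 to 54 mm above the origin; collar 34 mm square, 4 mm thick. Rod 6 mm diameter down to 46 mm below, with a toe (41 to 46 mm below) reaching 8.5 mm out along +y. Grip the handle from above across y; the toe goes down through the pull loop, pointing along spring_end +y.
- stand: Grey plastic block 50 x 50 x 55 mm, fixed in the other carrier bay, yaw within 0.3 rad. Origin under its centre, on the belt. Square bore 20 x 20 mm right through; the puller's rod hangs in it, collar resting on top (puller origin 55 mm above the belt, axes as the stand's). The puller goes back the same way.
- capacitor: Black capacitor standing upright, 30 mm diameter, 47 mm high, behind the bay on the right. Origin at the centre of its underside. Leave alone.
- toroid: Copper toroid coil lying flat, 40 mm wide, 17 mm high, behind the bay on the right. Origin at the centre of its underside. Leave alone.
- flux_bottle: White bottle with black spout, 44 mm diameter, 111 mm high, behind the bay on the left. Origin at the centre of its underside. Leave alone.
- hook_bend: The round bend of the hook, part of spring_end, same origin and axes: inner radius 5.5 mm, wire 4 mm. In the end the post must bear in it. While the hook slides along the post a light sideways touch of 1 to 4 N is right; over 12 N between spring end and post is forcing.
There are look-alikes about, which are no part of the job. Of the things that look like the stand, take the one that is nearest to the robot's base at the start.

How it is judged:
By the outcome, as a careful person would: the job done as asked, in the order asked, and still so for the second after the job is handed in, with the robot touching nothing.
It also fails if it takes over 72 s, if anything falls off the work surface, if the arm or the gripper's body presses on something with over 40 N, if the wrist force passes 120 N, or if a joint passes its speed limit or range.

ROBOT

A 6-joint arm with a two-finger parallel gripper is mounted at the origin on a cart in front of the work surface, level with it; the furniture and walls round the work are solid. World frame = base frame: x ahead of the robot, y to its left, z up, the work surface at z = 0. Lengths are in mm, angles in degrees, forces in N, time in s.
With the tool pointing down it reaches from about 300 to 850 mm from the base axis. Payload 4.2 kg.
Tool frame: the origin (TCP) lies between the finger pads; the fingertips stand 11 mm ahead of it and the grasp point (between the pads) lies 8 mm behind it (env.tips_ahead is the distance from the TCP to the fingertips, in mm); z points along the fingers, y is the line along which they close (so a half turn about z gives the same grasp; the last joint's range is limited). The gripper opens to 91 mm and grips with 3 to 60 N. Pads are 32 mm wide; open, the fingers measure 118 mm over their backs; the gripper's body (76 mm by 178 mm) begins 60 mm behind the grasp point.
Start: joints at [75.917, 18.312, 89.639, -0, 72.044, -1.146], TCP at [128.735, 560.419, 224.976] pointing down, gripper open.
Joint ranges: [-177.97, 177.97], [-48.28, 115.42], [12.27, 149.76], [-77.06, 257.06], [2.81, 150.46], [-146.56, 146.56]. Speed limits (degrees/s): [147.25, 147.25, 180, 180, 180, 180].

INTERFACE

Orientations are given as [roll, pitch, yaw] about the fixed x, y, z axes, in that order (R = Rz(yaw) Ry(pitch) Rx(roll)).
In Python, from workcell import env, cams gives the robot as it stands.
- The arm moves only by the tool step_arm, never from a script. Its arguments are lists of equal length, an entry for each row: "linear": the shift along the tool's x, y, z in units of 30 cm (1.0 is 30 cm), a list of three; "turn": the turn about the tool's z in units of 360 degrees (1.0 is 360 degrees). In form: {"linear": [[tx, ty, tz], ...], "turn": [turn, ...]}. A call has 1 to 20 rows; each row is the pose to reach, as a shift and turn from the pose commanded when the call began, along the tool's axes at that moment, turning the shorter way round; what a row does not reach only later rows make up. A row lasts 1/8 s, in which the tool goes at most 62.5 mm and 10.7 degrees, less where a joint would pass 70% of its speed; a pose out of reach is approached as far as the arm can. A call with a number of a shift or a turn outside -1 to 1 is refused whole. A call with a gripper value outside its range is refused whole. "fingers" is the closure, from -1 (fully open) to 1 (shut), so that 0 is half open, set as the call begins (left out, the last holds). The fingers move at their own pace and stop on an object; "force" is the grip in N (left out, the last holds). Time passes only in rows, so rows that repeat a pose let the fingers close. It gives the time, the measured TCP pose, the force, the opening and the grip force at its end, in the units of the state.
- env.state(): the state, without advancing time (a new reading comes with each control period).
- cams.grab_frame(name): name is "side" or "top" or "wrist"; returns a dict with "color" (400x640x3 uint8, blue, green, red), "fx", "fy", "cx", "cy" (pixels), "dist" ([k1, k2, p1, p2, k3] as OpenCV has them; the pictures are not rectified), "extrinsics" (4x4, takes a point from camera to world coordinates); the wrist camera has in their place "tool_from_camera" (4x4, takes a point from camera to tool coordinates, whose origin is the TCP and whose axes are the flange's). Camera axes: x right, y down, z forward; pixel columns grow to the right and rows downward; lengths in mm; the calibration is good to about 2 mm. A picture is of the moment at which its call begins: read the wrist's pose just before it. There is no depth.
- env.job_done(): hands the job in; it is judged then, once.
The state is a dict: "time_s": time; "qpos": joint angles; "qvel": joint speeds; "effort": joint torques, N m; "ee_pos": TCP position; "ee_rot": TCP orientation; "force": force on the tool from outside, world axes, zero at the start; "torque": the same for the moment, N m; "gripper_width": finger opening in mm; "gripper_force": force on a finger pad.
Only numpy, scipy, OpenCV 4.12 (cv2) and the standard library are available. Lean on these libraries where they do the work, as an engineer would, in place of code of your own. Each camera call takes 0.05 s, during which the arm holds its last target. There are 200 camera calls.

## Working session

There is one attempt and no reset: what is moved stays moved. The work goes in short steps, Python scripts to look and compute and a tool call to move; the robot and the scene stay as the last step left them, time stands still between calls to the robot, and variables do not carry over. Pictures are saved under pics/ and viewed, at most 10 in all, crops included, and the job is handed in when it is done.

Besides the shell and the picture viewer there is one more tool, called after "Request:" as name(argument=value, ...), one argument or row to a line, values as JSON. step_arm: Moves the arm, as the interface text tells. Its arguments: {"type":"object","properties":{"linear":{"type":"array"},"turn":{"type":"array"},"fingers":{"type":"number"},"force":{"type":"number"}},"required":["linear","turn"]}

```bash
ls; mkdir -p pics
python3 - <<'E'
from workcell import env,cams
import cv2,numpy as np,json
print(env.state()); print(env.tips_ahead)
for n in("top","side"):
    f=cams.grab_frame(n); cv2.imwrite(f"pics/{n}0.png",f["color"])
    print(n,f["fx"],f["fy"],f["cx"],f["cy"],f["dist"],np.round(f["extrinsics"],4).tolist())
E
```

```text
pics
{'time_s': 0.0, 'qpos': array([ 7.59170346e+01,  1.83498057e+01,  8.97085707e+01, -1.30060837e-03,
        7.20413288e+01, -1.14635944e+00]), 'qvel': array([-0.04548598,  0.08711378,  0.02553301, -0.07610124,  0.02430548,
       -0.049559  ]), 'effort': array([ 1.12646187e-03, -4.12467206e+01, -2.31976819e+01,  7.28404149e-02,
        4.58560477e-02, -1.84031041e-04]), 'ee_pos': array([128.61720747, 559.92440971, 224.12398016]), 'ee_rot': array([-1.79900290e+02, -7.58447513e-04,  1.67063796e+02]), 'force': array([ 0.86496975,  0.67590267, -0.02613255]), 'torque': array([ 0.04831458, -0.02312063,  0.00913779]), 'gripper_force': 0.0, 'gripper_width': 91.4057382561255}
11.0
top 462.8618974353191 462.8618974353191 324.44878242430644 203.51899791499002 [-0.08573076  0.          0.          0.          0.        ] [[-0.0076, -0.9867, 0.1626, 335.9316], [-0.9998, 0.0044, -0.0202, 74.0759], [0.0192, -0.1627, -0.9865, 1273.1793], [0.0, 0.0, 0.0, 1.0]]
side 363.7195057638172 363.7195057638172 317.62573676153005 204.34588453742288 [0.02526194 0.         0.         0.         0.        ] [[0.9173, -0.2584, 0.303, 251.3984], [-0.3983, -0.5912, 0.7013, -586.6729], [-0.0021, -0.764, -0.6452, 663.7202], [0.0, 0.0, 0.0, 1.0]]
```

View pics/top0.png

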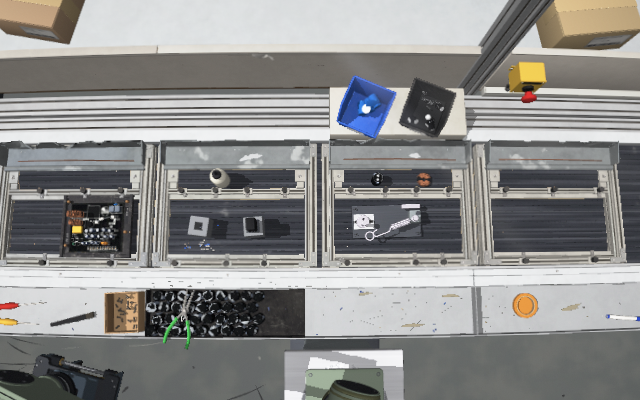

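View pics/side0.png

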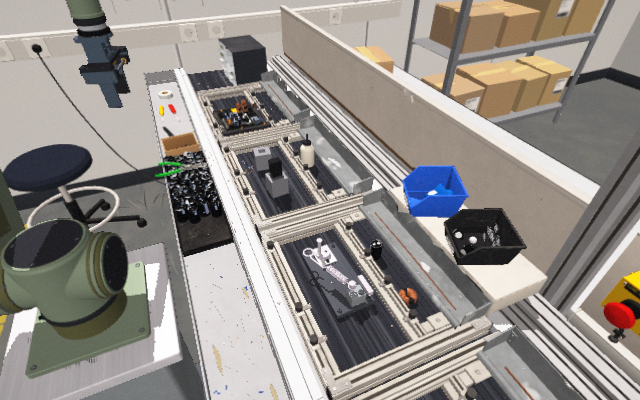

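The two stand look-alikes are at top (198,225), which is an empty block, and (254,226), which is a block with the puller's black handle. The second is nearer the base and carries the puller. I'll confirm it in an enlarged crop together with the stop unit.

```bash
cat > h.py <<'E'
from workcell import env,cams
import cv2,numpy as np
from scipy.spatial.transform import Rotation as R
def T():
    s=env.state(); M=np.eye(4); M[:3,:3]=R.from_euler('xyz',s['ee_rot'],degrees=True).as_matrix(); M[:3,3]=s['ee_pos']; return M
def grab(n,fn=None):
    M=T(); f=cams.grab_frame(n)
    f['X']=f['extrinsics'] if n!='wrist' else M@f['tool_from_camera']
    f['K']=np.array([[f['fx'],0,f['cx']],[0,f['fy'],f['cy']],[0,0,1.]]); f['d']=np.array(f['dist'])
    if fn:
        cv2.imwrite(fn,f['color']); np.savez(fn+'.npz',X=f['X'],K=f['K'],d=f['d'])
    return f
def load(fn): return dict(np.load(fn+'.npz'))
def ray(f,uv):
    p=cv2.undistortPoints(np.array([[uv]],float),f['K'],f['d'])[0,0]
    return f['X'][:3,3],f['X'][:3,:3]@np.array([p[0],p[1],1])
def w(f,uv,z):
    o,d=ray(f,uv); return np.round(o+d*(z-o[2])/d[2],1)
def pix(f,P):
    Xi=np.linalg.inv(f['X']); return np.round(cv2.projectPoints(np.array(P,float).reshape(-1,3),cv2.Rodrigues(Xi[:3,:3])[0],Xi[:3,3],f['K'],f['d'])[0][:,0],1)
E
python3 - <<'E'
from h import *
f=grab('top','pics/t.png')
for n,uv,z in (('handle',(254,221),109),('blockA',(198,225),55),('blockB',(254,228),55),('seat',(363,221),30),('loop',(371,236),55),('pin',(416,214),55)): print(n,w(f,uv,z))
c=f['color']; a=cv2.resize(c[205:250,180:280],None,fx=8,fy=8,interpolation=2)[:280]; a=cv2.resize(c[208:243,180:280],(800,280),interpolation=2); b=cv2.resize(c[200:240,345:445],(800,320),interpolation=2)
cv2.imwrite('pics/crop.png',np.vstack([a,b]))
E
```

```text
handle [483.7 229.  109. ]
blockA [480.5 384.9  55. ]
blockB [472.  235.9  55. ]
seat [492.3 -55.6  30. ]
loop [449.1 -73.4  55. ]
pin [ 507.2 -195.8   55. ]
```

View pics/crop.png

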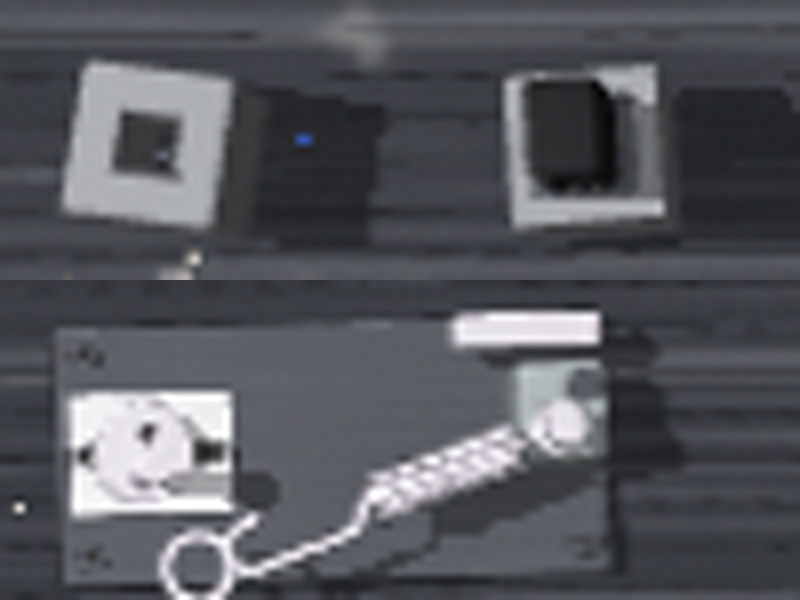

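The crop confirms the right block (254,226) as the stand holding the puller; the left block is empty. The spring's free end with its loop is at about (371,236) and the pin at about (416,214). I'll go above the stand first.

Request:
step_arm(
  linear=[
    [-0.1, -0.06, 0],
    [-0.25, -0.15, 0],
    [-0.4, -0.24, 0],
    [-0.55, -0.32, 0],
    [-0.69, -0.4, 0],
    [-0.69, -0.4, 0],
  ],
  turn=[0, 0, 0, 0, 0, 0],
  fingers=-0.2,
)

```text
time_s: 0.9
ee_pos: [305.3, 395.1, 224.8]
ee_rot: [-180.0, 0.0, 166.8]
force: [-0.7, -0.6, -0.3]
gripper_width: 54.6
gripper_force: 0.0
```

Request:
step_arm(
  linear=[
    [-0.1, -0.06, 0],
    [-0.25, -0.15, 0],
    [-0.4, -0.24, 0],
    [-0.55, -0.32, 0],
    [-0.69, -0.4, 0],
    [-0.69, -0.4, 0],
    [-0.69, -0.4, 0],
    [-0.69, -0.4, 0],
  ],
  turn=[0, -0.01, -0.02, -0.03, -0.044, -0.044, -0.044, -0.044],
)

```text
time_s: 1.9
ee_pos: [477.5, 235.0, 224.9]
ee_rot: [180.0, -0.0, -177.0]
force: [-0.3, 0.3, -0.1]
gripper_width: 54.7
gripper_force: 0.0
```

Run:
```python
from h import *
s=env.state();print(s['time_s'],s['ee_pos'],s['ee_rot'],s['qpos'],s['gripper_width'],s['force'])
f=grab('wrist','pics/w1.png'); print(np.round(f['tool_from_camera'],3).tolist(),f['fx'])
```

```text
1.9 [477.4553448  234.99070047 224.92099759] [ 1.79978785e+02 -2.76435272e-02 -1.77004161e+02] [ 2.49485762e+01  1.44623520e+01  9.51586554e+01  3.18578487e-02
  7.03967034e+01 -6.80579505e+01] 54.71501803105833 [-0.34438085  0.27829292 -0.05633822]
[[0.0, -0.973, -0.232, 65.545], [1.0, 0.0, 0.0, -0.652], [-0.0, -0.232, 0.973, -160.114], [0.0, 0.0, 0.0, 1.0]] 314.9122798893276
```

View pics/w1.png

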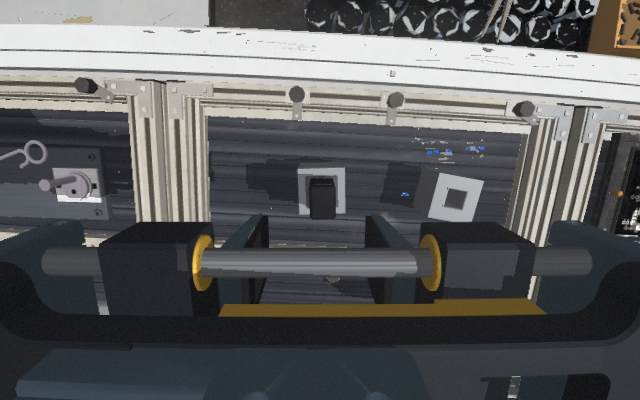

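The wrist picture shows the stand's top face with corners at about (300,168), (344,168), (346,214) and (298,214), and the handle top at about (309–333,177–190). Far left is the stop unit with the post head near (46,186).

Run:
```python
from h import *
f=load('pics/w1.png'); 
c=[w(f,u,55) for u in((300,168),(344,168),(346,214),(298,214))]; print(c,np.mean(c,0))
print('handle top',[w(f,u,109) for u in((310,177),(332,177),(334,190),(308,190))])
print('head',w(f,(46,186),67), 'postbase',w(f,(75,185),24))
im=cv2.imread('pics/w1.png')
a=cv2.resize(im[155:235,280:365],(510,480),interpolation=2)
b=cv2.resize(im[130:225,0:115],(290,240),interpolation=2)
cv2.imwrite('pics/c2.png',np.hstack([a,np.vstack([b,np.zeros_like(b)])]))
```

```text
[array([455.6, 216.1,  55. ]), array([453.2, 262.3,  55. ]), array([503.2, 268.2,  55. ]), array([505.9, 216. ,  55. ])] [479.475 240.65   55.   ]
handle top [array([456. , 227.7, 109. ]), array([455. , 247.1, 109. ]), array([466.6, 249.7, 109. ]), array([467.9, 226.5, 109. ])]
head [486.2 -52.2  67. ] postbase [493.2 -53.3  24. ]
```

View pics/c2.png

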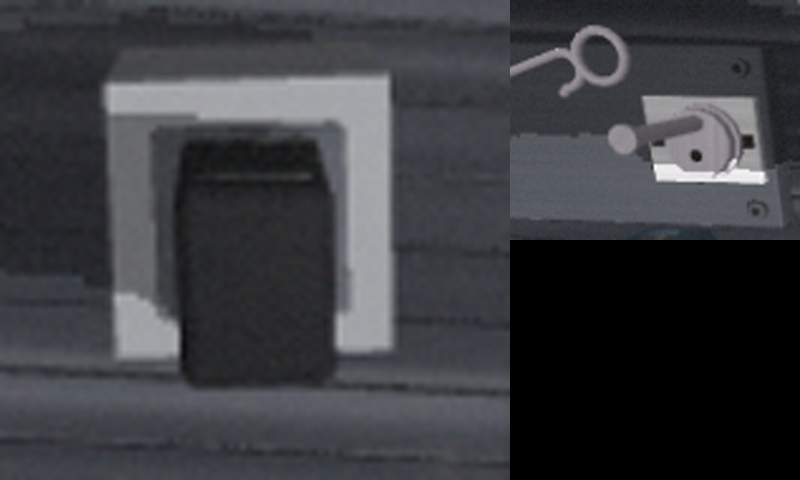

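Run:
```python
from h import *
f=load('pics/w1.png'); 
def q(P,z):
    c=np.array([w(f,u,z) for u in P]); print(c.tolist(),c.mean(0), 'yaw',np.degrees(np.arctan2(*(c[3]+c[2]-c[0]-c[1])[[1,0]])), np.degrees(np.arctan2(*-(c[1]+c[2]-c[0]-c[3])[[0,1]])))
q(((297.5,168.7),(345,167.5),(345.5,213.3),(299.2,214.5)),55)
q(((310.5,185),(335,185),(335.8,218.8),(310.8,218.8)),109)
print(T().round(3))
k=lambda x,y:(0+(x-510)*115/290,130+y*95/240)
print('head',w(f,k(623,138),67),'base',w(f,k(697,120),24),'loop',w(f,k(601,56),55))
print('seat plate corners z16',[w(f,k(*p),16) for p in((643,97),(757,97),(766,182),(655,180))])
print('plate corners z12',[w(f,k(*p),12) for p in((762,45),(785,226))])
```

```text
[[456.5, 213.5, 55.0], [452.6, 263.3, 55.0], [502.4, 267.6, 55.0], [506.4, 217.3, 55.0]] [479.475 240.425  55.   ] yaw 4.644721605134008 175.48750849247557
[[463.2, 228.5, 109.0], [462.1, 250.3, 109.0], [493.3, 253.1, 109.0], [494.5, 230.3, 109.0]] [478.275 240.55  109.   ] yaw 4.2093796400951025 177.04790001173743
[[-9.99000e-01 -5.20000e-02 -0.00000e+00  4.77536e+02]
 [-5.20000e-02  9.99000e-01  0.00000e+00  2.34886e+02]
 [ 0.00000e+00  0.00000e+00 -1.00000e+00  2.24992e+02]
 [ 0.00000e+00  0.00000e+00  0.00000e+00  1.00000e+00]]
head [484.7 -53.3  67. ] base [484.1 -53.3  24. ] loop [452.2 -68.9  55. ]
seat plate corners z16 [array([475.7, -85.6,  16. ]), array([473.1, -28.2,  16. ]), array([514.7, -28.1,  16. ]), array([516.7, -85.2,  16. ])]
plate corners z12 [array([448.8, -26. ,  12. ]), array([538. , -23.5,  12. ])]
```

Request:
step_arm(
  linear=[
    [-0.006, 0.018, 0.06],
    [-0.006, 0.018, 0.16],
    [-0.006, 0.018, 0.28],
    [-0.006, 0.018, 0.38],
    [-0.006, 0.018, 0.45],
    [-0.006, 0.018, 0.48],
    [-0.006, 0.018, 0.495],
    [-0.006, 0.018, 0.495],
    [-0.006, 0.018, 0.495],
  ],
  turn=[-0.0045, -0.0045, -0.0045, -0.0045, -0.0045, -0.0045, -0.0045, -0.0045, -0.0045],
)

```text
time_s: 3.08
ee_pos: [480.5, 239.6, 77.2]
ee_rot: [180.0, 0.1, -175.5]
force: [-0.4, 0.7, -0.3]
gripper_width: 54.8
gripper_force: 0.0
```

Request:
step_arm(
  linear=[
    [0, 0, 0],
    [0, 0, 0],
    [0, 0, 0],
    [0, 0, 0],
    [0, 0, 0],
    [0, 0, 0],
  ],
  turn=[0, 0, 0, 0, 0, 0],
  fingers=1,
  force=45,
)

```text
time_s: 3.82
ee_pos: [480.1, 239.4, 76.6]
ee_rot: [180.0, 0.0, -175.5]
force: [-0.6, 0.1, 0.2]
gripper_width: 23.7
gripper_force: 45.0
```

Request:
step_arm(
  linear=[
    [0, 0, -0.03],
    [0, 0, -0.1],
    [0, 0, -0.2],
    [0, 0, -0.3],
    [0, 0, -0.38],
    [0, -0.04, -0.4],
    [0.01, -0.15, -0.4],
    [0.02, -0.3, -0.4],
    [0.04, -0.46, -0.4],
    [0.06, -0.62, -0.4],
    [0.08, -0.75, -0.4],
    [0.082, -0.81, -0.4],
    [0.082, -0.83, -0.4],
    [0.082, -0.83, -0.4],
    [0.082, -0.83, -0.4],
    [0.082, -0.83, -0.4],
  ],
  turn=[0, 0, 0, 0, 0, 0, 0, 0, 0, 0, 0, 0, 0, 0, 0, 0],
)

```text
time_s: 5.82
ee_pos: [475.1, -10.2, 196.4]
ee_rot: [180.0, -0.0, -175.4]
force: [-0.0, 0.9, -1.2]
gripper_width: 23.7
gripper_force: 45.0
```

Run:
```python
from h import *
s=env.state();print(s['time_s'],s['ee_pos'],s['ee_rot'],s['force'])
f=grab('wrist','pics/w2.png')
P=[(484.5,-53.3,67),(452,-69,55),(500,-190,55)]; print(pix(f,P))
cv2.imwrite('pics/w2b.png',cv2.resize(f['color'][90:390,0:400],(800,600)))
```

```text
5.825 [475.08124394 -10.17650109 196.35176529] [ 1.79985569e+02 -9.59720385e-03 -1.75408985e+02] [-0.04607638  0.90364253 -1.19305607]
[[270.7 203.7]
 [257.8 166.7]
 [135.8 205.2]]
```

View pics/w2b.png

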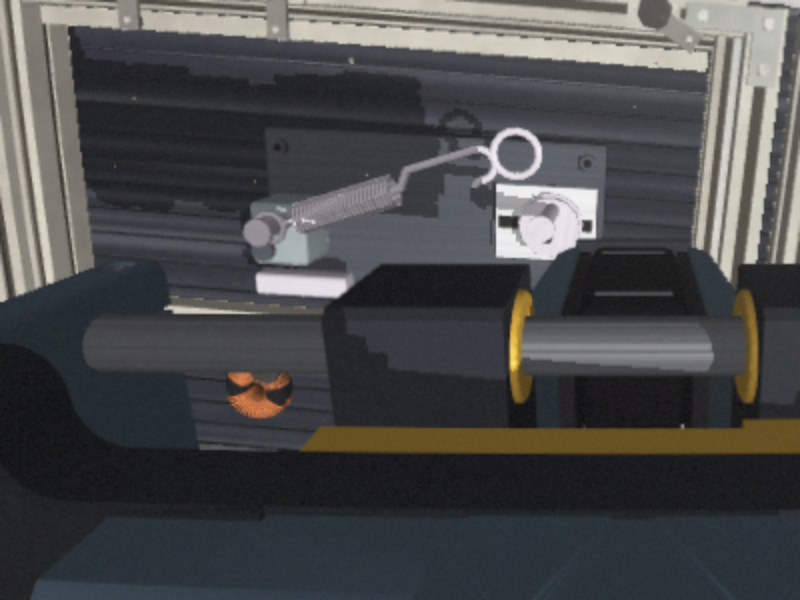

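Wrist view (2x crop, offset row 90): loop centre at (516,153), post head at (540,230), pin head at about (262,230), and the plate's near edge from (267,128) to (605,148).

Run:
```python
from h import *
f=load('pics/w2.png'); k=lambda x,y:(x/2,90+y/2)
L=w(f,k(516,153),55);H=w(f,k(540,230),67);print('loop',L,'head',H)
a=w(f,k(267,128),12);b=w(f,k(605,148),12);yaw=np.arctan2(-(b-a)[0],(b-a)[1]);print('edge',a,b,np.degrees(yaw),np.linalg.norm(b-a))
u=lambda t:np.array([-np.sin(t),np.cos(t)])
c=(a+b)[:2]/2+45*np.array([np.cos(yaw),np.sin(yaw)]);
print('origin',c,'anchor',c+51*u(yaw),'pin',c-85*u(yaw))
for z in(55,60,67): print('pinhead',z,w(f,k(262,230),z))
print('seat z16',[w(f,k(*p),16) for p in((497,184),(597,188),(598,259),(496,257))])
p=c-85*u(yaw); d=L[:2]-p; print('dist',np.linalg.norm(d),'dir',np.degrees(np.arctan2(-d[0],d[1])))
e=H[:2]-p; print('D',np.linalg.norm(e),np.degrees(np.arctan2(-e[0],e[1])))
print('coil dir',w(f,k(300,212),55),w(f,k(395,189),55))
```

```text
loop [451.8 -68.8  55. ] head [485.8 -53.9  67. ]
edge [ 454.5 -214.5   12. ] [451.2 -27.8  12. ] 1.0126212409337259 186.72916215738772
origin [ 497.84297219 -120.35473054] anchor [496.9416668  -69.36269539] pin [ 499.34514784 -205.34145579]
pinhead 55 [ 500.2 -194.9   55. ]
pinhead 60 [ 498.7 -192.    60. ]
pinhead 67 [ 496.6 -187.8   67. ]
seat z16 [array([475.1, -85.4,  16. ]), array([472.9, -30.5,  16. ]), array([513.4, -27.2,  16. ]), array([516.9, -84.7,  16. ])]
dist 144.5825377817222 dir 19.198646067649637
D 152.04599817472396 5.1110192252835756
coil dir [ 489.4 -175.1   55. ] [ 474.  -127.3   55. ]
```

Request:
step_arm(
  linear=[
    [0.02, -0.05, 0.02],
    [0.05, -0.12, 0.06],
    [0.08, -0.18, 0.1],
    [0.088, -0.197, 0.14],
    [0.088, -0.197, 0.153],
    [0.088, -0.197, 0.153],
    [0.088, -0.197, 0.153],
    [0.088, -0.197, 0.153],
  ],
  turn=[-0.01, -0.025, -0.0433, -0.0433, -0.0433, -0.0433, -0.0433, -0.0433],
)

```text
time_s: 6.88
ee_pos: [453.8, -71.6, 150.9]
ee_rot: [-180.0, 0.0, -159.9]
force: [0.5, 0.4, -1.8]
gripper_width: 23.8
gripper_force: 45.0
```

Run:
```python
from h import *
s=env.state();print(s['time_s'],s['ee_pos'],s['ee_rot'],s['force'],s['qpos'])
f=grab('side','pics/s1.png');g=grab('wrist','pics/w3.png')
M=T();rod=(M@[0.8,0,21.6+46,1])[:3];print(rod)
print(pix(f,[rod,(451.8,-68.8,55)]),pix(g,[rod,(451.8,-68.8,55)]))
u,v=pix(f,[rod])[0].astype(int)
a=cv2.resize(f['color'][v-50:v+50,u-65:u+65],(780,600),interpolation=2)
cv2.imwrite('pics/s1c.png',a);print(u-65,v-50)
```

```text
6.875 [453.84540698 -71.58343879 150.87439897] [-1.79983405e+02  4.45117929e-02 -1.59871509e+02] [ 0.45242991  0.44277306 -1.82956371] [-1.04033406e+01  1.17112120e+01  1.10608860e+02  9.84876207e-03
  5.76331575e+01 -1.20537094e+02]
[452.98982383 -71.97111492  83.18282034]
[[309.  244.1]
 [308.2 252.1]] [[316.9 214.7]
 [320.8 205.4]]
244 194
```

View pics/s1c.png

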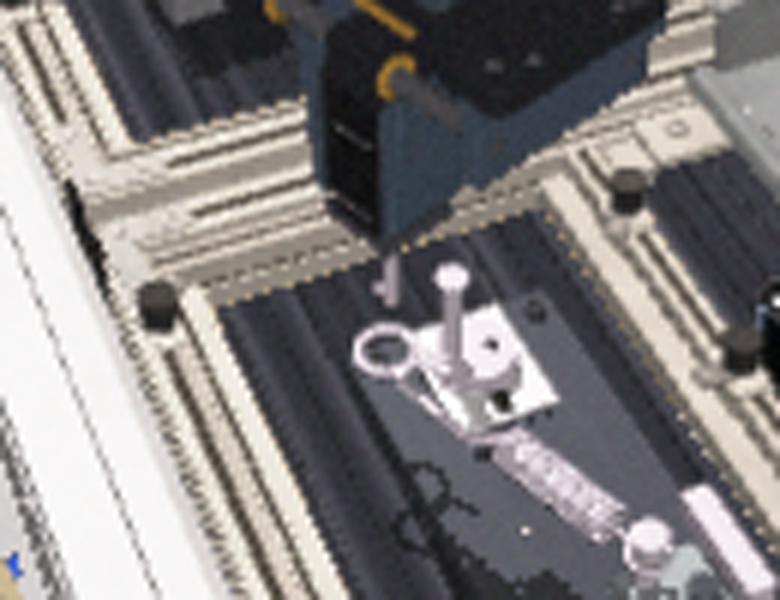

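The side crop shows the rod end at (392,303) and the loop centre at (386,351). Both are within about 1 px of prediction, so the toe is aligned over the loop. I'll lower it slowly.

Request:
step_arm(
  linear=[
    [0, 0, 0.03],
    [0, 0, 0.06],
    [0, 0, 0.075],
    [0, 0, 0.085],
    [0, 0, 0.095],
    [0, 0, 0.105],
    [0, 0, 0.105],
  ],
  turn=[0, 0, 0, 0, 0, 0, 0],
)

```text
time_s: 7.85
ee_pos: [453.4, -71.8, 118.9]
ee_rot: [180.0, -0.0, -159.9]
force: [0.5, -0.4, -1.7]
gripper_width: 24.0
gripper_force: 45.0
```

Request:
step_arm(
  linear=[
    [0, 0, 0.01],
    [0, 0, 0.02],
    [0, 0, 0.035],
    [0, 0, 0.05],
    [0, 0, 0.065],
    [0, 0, 0.065],
    [0, 0, 0.065],
  ],
  turn=[0, 0, 0, 0, 0, 0, 0],
)

```text
time_s: 8.72
ee_pos: [453.6, -71.9, 99.6]
ee_rot: [-180.0, 0.0, -159.9]
force: [-0.8, -0.2, -0.7]
gripper_width: 23.8
gripper_force: 45.0
```

Request:
step_arm(
  linear=[
    [0, 0.015, 0],
    [0, 0.03, 0],
    [0, 0.045, 0],
    [0, 0.06, 0],
    [0, 0.06, 0],
    [0, 0.06, 0],
  ],
  turn=[0, 0, 0, 0, 0, 0],
)

```text
time_s: 9.48
ee_pos: [447.6, -55.1, 99.7]
ee_rot: [-180.0, 0.0, -159.9]
force: [0.8, -3.2, -1.3]
gripper_width: 23.4
gripper_force: 45.0
```

Request:
step_arm(
  linear=[
    [0, 0.02, 0],
    [0, 0.04, 0],
    [0, 0.06, 0],
    [0, 0.06, 0],
    [0, 0.06, 0],
  ],
  turn=[0, 0, 0, 0, 0],
)

```text
time_s: 10.1
ee_pos: [441.4, -38.3, 99.7]
ee_rot: [-179.9, 0.0, -159.8]
force: [2.1, -5.7, -1.0]
gripper_width: 23.7
gripper_force: 45.0
```

Run:
```python
from h import *
F=[];P=[]
for i in range(6):
    f=grab('wrist'); s=env.state(); F.append(s['force']);P.append(s['ee_pos'])
F=np.mean(F,0);P=np.mean(P,0);M=T();print(s['time_s'],F,P,'along tool',M[:3,:3].T@F)
r=(M@[.8,0,0,1])[:2]-M[:2,3]+P[:2]-[497.5,-192];print('radius',np.hypot(*r),'s',np.hypot(*r)-136.5,np.degrees(np.arctan2(-r[0],r[1])))
cv2.imwrite('pics/w4.png',f['color']);
```

```text
10.4 [ 2.16882763 -6.16228078 -1.24042868] [441.43894513 -38.32893646  99.69336881] along tool [ 0.08865723 -6.5304217   1.2497653 ]
radius 163.57792632173437 s 27.077926321734367 20.322791792192024
```

Request:
step_arm(
  linear=[
    [0, 0.02, 0],
    [0, 0.04, 0],
    [0, 0.058, 0],
    [0, 0.058, 0],
    [0, 0.058, 0],
  ],
  turn=[0, 0, 0, 0, 0],
)

```text
time_s: 11.02
ee_pos: [436.0, -22.6, 99.8]
ee_rot: [-179.8, 0.1, -159.8]
force: [2.5, -8.8, -1.7]
gripper_width: 23.8
gripper_force: 45.0
```

Request:
step_arm(
  linear=[
    [-0.0158, -0.0002, 0],
    [-0.0316, -0.0008, 0],
    [-0.0473, -0.0019, 0],
    [-0.063, -0.0033, 0],
    [-0.079, -0.0052, 0],
    [-0.0943, -0.0074, 0],
    [-0.11, -0.0101, 0],
    [-0.1254, -0.0132, 0],
    [-0.1357, -0.0155, 0],
    [-0.1357, -0.0155, 0],
    [-0.1357, -0.0155, 0],
  ],
  turn=[0.0042, 0.0083, 0.0125, 0.0167, 0.021, 0.025, 0.029, 0.0333, 0.0361, 0.0361, 0.0361],
)

```text
time_s: 12.4
ee_pos: [474.7, -13.2, 99.5]
ee_rot: [-179.8, -0.0, -172.8]
force: [2.2, -8.9, -0.9]
gripper_width: 23.8
gripper_force: 45.0
```

```bash
cat > m.py <<'E'
from h import *
def meas(n=6):
    F=[];P=[]
    for i in range(n):
        f=grab('wrist'); s=env.state(); F.append(s['force']);P.append(s['ee_pos'])
    F=np.mean(F,0);P=np.mean(P,0);M=T();print(s['time_s'],F,P,'along tool',M[:3,:3].T@F,s['ee_rot'][2])
    r=(M@[.8,0,0,1])[:2]-M[:2,3]+P[:2]-[497.5,-192];print('radius',np.hypot(*r),'s',np.hypot(*r)-136.5,np.degrees(np.arctan2(-r[0],r[1])))
    return f
E
python3 - <<'E'
from m import *
meas();f=grab('side','pics/s2.png')
u,v=pix(f,[(480,-50,60)])[0].astype(int)
cv2.imwrite('pics/s2c.png',cv2.resize(f['color'][v-45:v+45,u-60:u+60],(800,600),interpolation=2))
E
```

```text
12.7 [ 1.46623045 -8.3243347  -1.54099852] [474.66789264 -13.24526377  99.4945875 ] along tool [-0.41146122 -8.43821939  1.56403633] -172.7924767078661
radius 180.20976679463482 s 43.70976679463482 7.533253212066818
```

View pics/s2c.png

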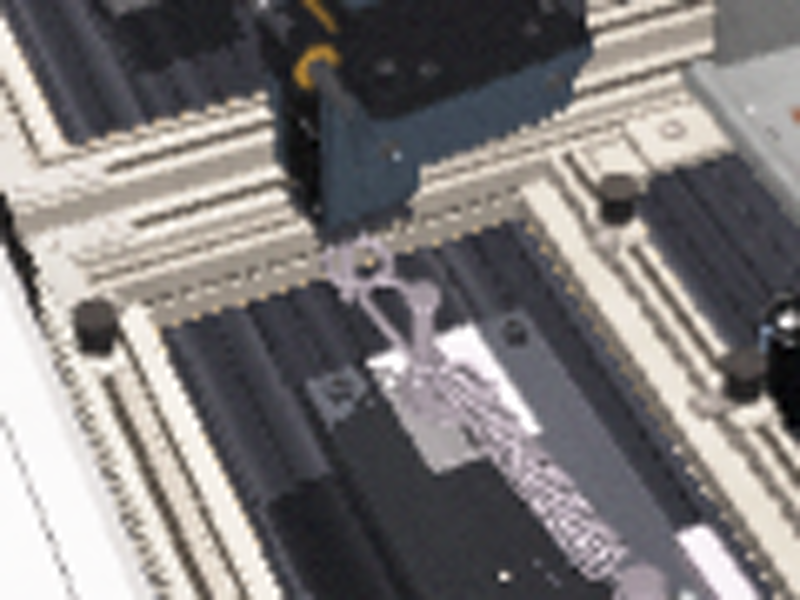

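No sideways force at 7.5°, so the tip has cleared the post (head at (425,295) inside the hook's path). I'll swing on in small steps until the shank touches.

Request:
step_arm(
  linear=[
    [0, 0.006, 0],
    [-0.008, 0.006, 0],
    [-0.016, 0.0058, 0],
    [-0.0212, 0.0056, 0],
    [-0.0212, 0.0056, 0],
    [-0.0212, 0.0056, 0],
  ],
  turn=[0, 0.002, 0.004, 0.0056, 0.0056, 0.0056],
)

```text
time_s: 13.5
ee_pos: [480.6, -10.9, 99.4]
ee_rot: [-179.8, -0.1, -174.8]
force: [1.1, -9.3, -0.9]
gripper_width: 23.8
gripper_force: 45.0
```

```bash
python3 -c "from m import *; meas()"
```

```text
13.8 [ 1.16634825 -8.722325   -0.97685296] [480.57638694 -10.87782855  99.44608061] along tool [-0.37253523 -8.78920928  1.00228791] -174.80241843324512
radius 181.91482452643473 s 45.41482452643473 5.5900461647687365
```

Request:
step_arm(
  linear=[
    [-0.005, 0, 0],
    [-0.01, -0.0002, 0],
    [-0.01, -0.0002, 0],
    [-0.01, -0.0002, 0],
  ],
  turn=[0.0014, 0.0028, 0.0028, 0.0028],
)

```text
time_s: 14.3
ee_pos: [483.5, -10.7, 99.4]
ee_rot: [-179.8, -0.1, -175.8]
force: [0.5, -9.4, -1.3]
gripper_width: 23.9
gripper_force: 45.0
```

```bash
python3 -c "from m import *; meas()"
```

```text
14.6 [ 0.81351149 -8.63691658 -1.18832183] [483.45596579 -10.69451694  99.42058235] along tool [-0.18216661 -8.66970792  1.2137618 ] -175.81191842310196
radius 181.8537273135922 s 45.3537273135922 4.681372091857516
```

Request:
step_arm(
  linear=[
    [-0.005, 0, 0],
    [-0.008, -0.0001, 0],
    [-0.008, -0.0001, 0],
    [-0.008, -0.0001, 0],
  ],
  turn=[0.0014, 0.0022, 0.0022, 0.0022],
)

```text
time_s: 15.1
ee_pos: [484.5, -10.6, 99.2]
ee_rot: [-179.8, -0.3, -176.6]
force: [-2.1, -8.7, -0.0]
gripper_width: 24.1
gripper_force: 45.0
```

```bash
python3 -c "from m import *; meas()"
```

```text
15.4 [-1.53914057 -8.8266428   0.16739248] [484.50256836 -10.60674306  99.16300946] along tool [ 2.06078624 -8.72020808 -0.13314732] -176.59893752375692
radius 181.86981139057866 s 45.36981139057866 4.350438721794739
```

Request:
step_arm(
  linear=[
    [-0.003, 0, 0],
    [-0.006, 0, 0],
    [-0.006, 0, 0],
    [-0.006, 0, 0],
  ],
  turn=[0, 0, 0, 0],
)

```text
time_s: 15.9
ee_pos: [485.2, -10.5, 99.0]
ee_rot: [-179.8, -0.4, -176.6]
force: [-3.2, -9.2, 1.0]
gripper_width: 23.5
gripper_force: 45.0
```

```bash
python3 -c "from m import *; meas()"
```

```text
16.2 [-2.83591937 -8.99041593  0.64685811] [485.26157444 -10.54255724  98.95083944] along tool [ 3.3696645  -8.80766321 -0.59905972] -176.5919930306703
radius 181.87773456296554 s 45.37773456296554 4.110485417359195
```

Shank contact is clear at about 3.4 N sideways. I'll ease it slightly and let down along the spring.

Request:
step_arm(
  linear=[
    [0.003, -0.005, 0],
    [0.003, -0.012, 0],
    [0.003, -0.02, 0],
    [0.003, -0.028, 0],
    [0.003, -0.034, 0],
    [0.003, -0.034, 0],
    [0.003, -0.034, 0],
  ],
  turn=[0, 0, 0, 0, 0, 0, 0],
)

```text
time_s: 17.08
ee_pos: [485.7, -20.3, 98.9]
ee_rot: [-179.9, -0.3, -176.6]
force: [-1.3, -6.9, 0.7]
gripper_width: 23.9
gripper_force: 45.0
```

```bash
python3 -c "from m import *; meas()"
```

```text
17.375 [-1.71238207 -7.22989881 -0.61775317] [485.65660651 -20.26570364  98.97238886] along tool [ 2.13221931 -7.11525703  0.64192395] -176.62212201286638
radius 172.15197058043935 s 35.651970580439354 4.211310841663312
```

Request:
step_arm(
  linear=[
    [0, -0.006, 0],
    [0, -0.013, 0],
    [0, -0.02, 0],
    [0, -0.026, 0],
    [0, -0.026, 0],
    [0, -0.026, 0],
  ],
  turn=[0, 0, 0, 0, 0, 0],
)

```text
time_s: 18.12
ee_pos: [486.2, -27.5, 99.0]
ee_rot: [-180.0, -0.3, -176.7]
force: [-0.9, -6.6, -0.5]
gripper_width: 23.7
gripper_force: 45.0
```

```bash
python3 -c "from m import *; meas()"
```

```text
18.425 [-2.00980944 -6.07742665 -0.42561829] [486.18954692 -27.5309091   98.98639262] along tool [ 2.35915866 -5.94936955  0.44155621] -176.65233683748144
radius 164.86766651074345 s 28.367666510743447 4.2120107801608535
```

Request:
step_arm(
  linear=[
    [0, -0.004, 0],
    [0, -0.008, 0],
    [0, -0.012, 0],
    [0, -0.012, 0],
    [0, -0.012, 0],
  ],
  turn=[0, 0, 0, 0, 0],
)

```text
time_s: 19.05
ee_pos: [488.4, -30.5, 99.4]
ee_rot: [180.0, -0.0, -176.7]
force: [-0.8, -0.9, -2.2]
gripper_width: 23.3
gripper_force: 45.0
```

```bash
python3 -c "from m import *; meas()"
```

```text
19.35 [-1.82238619 -0.91778374 -1.8570435 ] [488.53836367 -30.60498247  99.4923711 ] along tool [ 1.87240705 -0.81204771  1.85652884] -176.70531540962156
radius 161.64398092435232 s 25.14398092435232 3.4617136557593344
```

The force along the spring has dropped to near zero, so the post bears in the bend. Now I'll centre the toe in the loop.

Request:
step_arm(
  linear=[
    [0.006, -0.004, 0],
    [0.012, -0.01, 0],
    [0.013, -0.018, 0],
    [0.013, -0.024, 0],
    [0.013, -0.028, 0],
    [0.013, -0.028, 0],
    [0.013, -0.028, 0],
  ],
  turn=[0, 0, 0, 0, 0, 0, 0],
)

```text
time_s: 20.23
ee_pos: [485.2, -39.4, 99.5]
ee_rot: [180.0, -0.0, -176.7]
force: [-0.3, 0.4, -1.7]
gripper_width: 24.0
gripper_force: 45.0
```

Run:
```python
from m import *
meas();f=grab('side','pics/s3.png')
a=pix(f,[(484.5,-38,55)])[0].astype(int);u,v=a
cv2.imwrite('pics/s3c.png',cv2.resize(f['color'][v-35:v+40,u-50:u+50],(800,600),interpolation=2))
```

```text
20.525 [-0.07769545 -0.06853502 -1.2334326 ] [485.17917547 -39.34913287  99.52605203] along tool [ 0.08160331 -0.06404404  1.23342161] -176.69935714048412
radius 153.16771304070016 s 16.667713040700164 4.913659815017134
```

View pics/s3c.png

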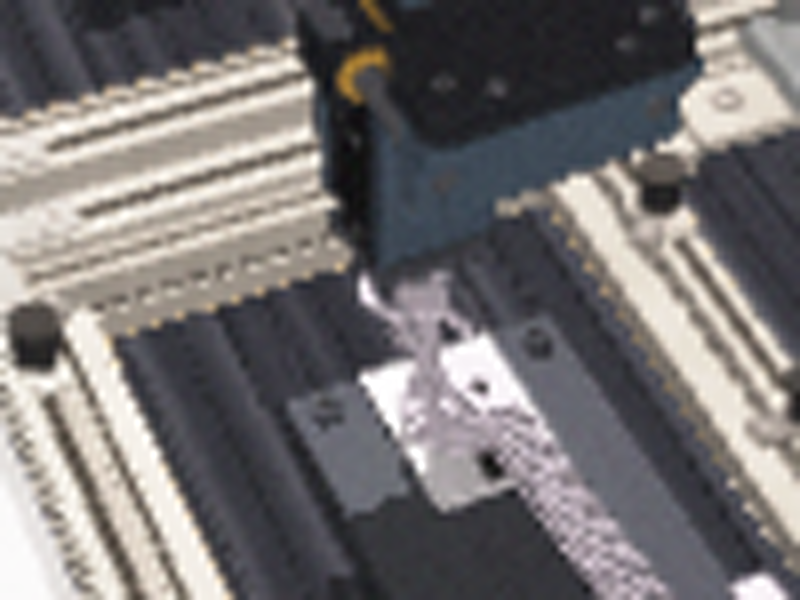

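The side crop shows the spring lying at the post, with the loop under the gripper, no load on the puller and the hook holding. I'll lift slowly, watching the vertical force.

Request:
step_arm(
  linear=[
    [0, 0, -0.015],
    [0, 0, -0.03],
    [0, 0, -0.042],
    [0, 0, -0.05],
    [0, 0, -0.058],
    [0, 0, -0.062],
    [0, 0, -0.062],
  ],
  turn=[0, 0, 0, 0, 0, 0, 0],
)

```text
time_s: 21.45
ee_pos: [485.2, -39.4, 118.2]
ee_rot: [180.0, 0.0, -176.7]
force: [-0.1, -0.2, -1.3]
gripper_width: 23.7
gripper_force: 45.0
```

```bash
python3 -c "from m import *; meas(3)"
```

```text
21.6 [-0.20084616 -0.43195954 -0.79295398] [485.09313506 -39.37248156 118.04163371] along tool [ 0.22517153 -0.41978621  0.79295747] -176.69963620339914
radius 153.1518489197313 s 16.651848919731293 4.946478317296452
```

Request:
step_arm(
  linear=[
    [0, 0, -0.01],
    [0, 0, -0.025],
    [0, 0, -0.04],
    [0, 0, -0.1],
    [0, 0, -0.18],
    [0, 0, -0.26],
    [0, 0, -0.26],
  ],
  turn=[0, 0, 0, 0, 0, 0, 0],
)

```text
time_s: 22.48
ee_pos: [486.4, -39.6, 197.9]
ee_rot: [-180.0, 0.3, -176.7]
force: [1.4, 0.3, -2.1]
gripper_width: 23.8
gripper_force: 45.0
```

Run:
```python
from m import *
meas(3);f=grab('wrist','pics/w5.png');print(pix(f,[(484.5,-53.5,67),(484,-37,55),(497,-192,55)]))
cv2.imwrite('pics/w5c.png',cv2.resize(f['color'][120:240,170:350],(780,520),interpolation=2))
```

```text
22.625 [ 0.11431851  0.1130403  -1.97030137] [484.85850058 -39.37565417 195.78751146] along tool [-0.12418266  0.10556058  1.97011927] -176.7039348935493
radius 153.16915826368438 s 16.66915826368438 5.034022079338659
[[301.9 197.3]
 [319.3 195.1]
 [162.  199.2]]
```

Request:
step_arm(
  linear=[
    [-0.002, 0.05, 0],
    [-0.005, 0.13, 0],
    [-0.007, 0.18, 0],
    [-0.008, 0.2, 0],
    [-0.008, 0.2, 0],
    [-0.008, 0.2, 0],
  ],
  turn=[0, 0, 0, 0, 0, 0],
)

```text
time_s: 23.42
ee_pos: [484.1, 20.3, 196.1]
ee_rot: [-180.0, 0.0, -176.7]
force: [0.1, -1.0, -0.9]
gripper_width: 23.7
gripper_force: 45.0
```

Run:
```python
from m import *
f=grab('wrist','pics/w6.png');g=grab('top','pics/t6.png');print(pix(f,[(484.5,-53.5,67),(484,-37,55),(497,-192,55)]),env.state()['ee_pos'])
```

```text
[[238.7 193.6]
 [258.5 191.5]
 [104.1 195.7]] [484.13220245  20.18646386 196.13577564]
```

Request:
step_arm(
  linear=[
    [-0.002, 0.08, 0],
    [-0.008, 0.2, 0],
    [-0.014, 0.36, 0],
    [-0.02, 0.52, 0],
    [-0.025, 0.64, 0],
    [-0.029, 0.71, 0],
    [-0.029, 0.724, 0],
    [-0.029, 0.724, 0],
    [-0.029, 0.724, 0],
    [-0.029, 0.724, 0],
  ],
  turn=[0, 0, 0, -0.0033, -0.0033, -0.0033, -0.0033, -0.0033, -0.0033, -0.0033],
)

```text
time_s: 24.78
ee_pos: [480.4, 237.1, 196.3]
ee_rot: [-180.0, 0.0, -175.6]
force: [-0.3, 0.1, -0.8]
gripper_width: 23.9
gripper_force: 45.0
```

Run:
```python
from m import *
meas(4)
f=grab('side','pics/s7.png');M=T();print(pix(f,[(M@[.8,0,67.6,1])[:3]]),pix(f,[(479.5,240,55)]))
```

```text
24.975 [ 0.1281222   0.29192433 -1.52449219] [480.37944143 237.48535239 196.24288296] along tool [-0.15030572  0.28096006  1.52452654] -175.53921718710458
radius 429.79679503170405 s 293.29679503170405 2.3893410950077945
[[274.4 153.9]] [[276.2 175.5]]
```

Request:
step_arm(
  linear=[
    [0, 0, 0.05],
    [0, 0, 0.13],
    [0, 0, 0.19],
    [0, 0, 0.225],
    [0, 0, 0.25],
    [0, 0, 0.265],
    [0, 0, 0.28],
    [0, 0, 0.28],
  ],
  turn=[0, 0, 0, 0, 0, 0, 0, 0],
)

```text
time_s: 26.02
ee_pos: [480.3, 238.0, 112.1]
ee_rot: [180.0, -0.0, -175.5]
force: [-0.4, -0.3, -1.4]
gripper_width: 23.8
gripper_force: 45.0
```

Request:
step_arm(
  linear=[
    [0, 0, 0.02],
    [0, 0, 0.04],
    [0, 0, 0.06],
    [0, 0, 0.08],
    [0, 0, 0.1],
    [0, 0, 0.11],
    [0, 0, 0.115],
    [0, 0, 0.115],
  ],
  turn=[0, 0, 0, 0, 0, 0, 0, 0],
)

```text
time_s: 27.02
ee_pos: [480.4, 238.0, 77.7]
ee_rot: [180.0, 0.0, -175.5]
force: [0.2, 0.5, -1.3]
gripper_width: 24.1
gripper_force: 45.0
```

Request:
step_arm(
  linear=[
    [0, 0, 0.002],
    [0, 0, 0.004],
    [0, 0, 0.004],
  ],
  turn=[0, 0, 0],
)

```text
time_s: 27.4
ee_pos: [480.4, 238.0, 76.5]
ee_rot: [180.0, 0.0, -175.5]
force: [0.6, -0.0, -1.3]
gripper_width: 23.8
gripper_force: 45.0
```

Request:
step_arm(
  linear=[
    [0, 0, 0],
    [0, 0, 0],
    [0, 0, 0],
    [0, 0, 0],
    [0, 0, 0],
  ],
  turn=[0, 0, 0, 0, 0],
  fingers=-0.2,
)

```text
time_s: 28.02
ee_pos: [480.3, 238.0, 76.5]
ee_rot: [180.0, 0.0, -175.5]
force: [1.1, 0.1, 0.4]
gripper_width: 54.7
gripper_force: 0.0
```

Request:
step_arm(
  linear=[
    [0, 0, -0.03],
    [0, 0, -0.1],
    [0, 0, -0.2],
    [0, 0, -0.32],
    [0, 0, -0.42],
    [0, 0, -0.48],
    [0, 0, -0.48],
    [0, 0, -0.48],
  ],
  turn=[0, 0, 0, 0, 0, 0, 0, 0],
)

```text
time_s: 29.02
ee_pos: [479.8, 237.7, 219.8]
ee_rot: [-180.0, -0.1, -175.5]
force: [-0.3, 0.1, -0.2]
gripper_width: 54.7
gripper_force: 0.0
```

Run:
```python
from m import *
print(env.state()['force'],env.state()['ee_pos'])
f=grab('wrist','pics/w8.png')['color'];g=cv2.imread('pics/w6.png')
s=grab('side','pics/s8.png');u,v=pix(s,[(484.5,-45,55)])[0].astype(int)
a=cv2.resize(f[150:250,270:370],(400,400),interpolation=2)
b=cv2.resize(g[150:240,200:290],(400,400),interpolation=2)
c=cv2.resize(s['color'][v-20:v+20,u-40:u+40],(400,200),interpolation=2)
u,v=pix(s,[(480,240,75)])[0].astype(int)
d=cv2.resize(s['color'][v-20:v+20,u-40:u+40],(400,200),interpolation=2)
cv2.imwrite('pics/fin.png',np.vstack([np.hstack([a,b]),np.hstack([d,c])]))
```

```text
[-0.27739896  0.12652373 -0.2236269 ] [479.78981333 237.73026653 219.82227221]
```

View pics/fin.png

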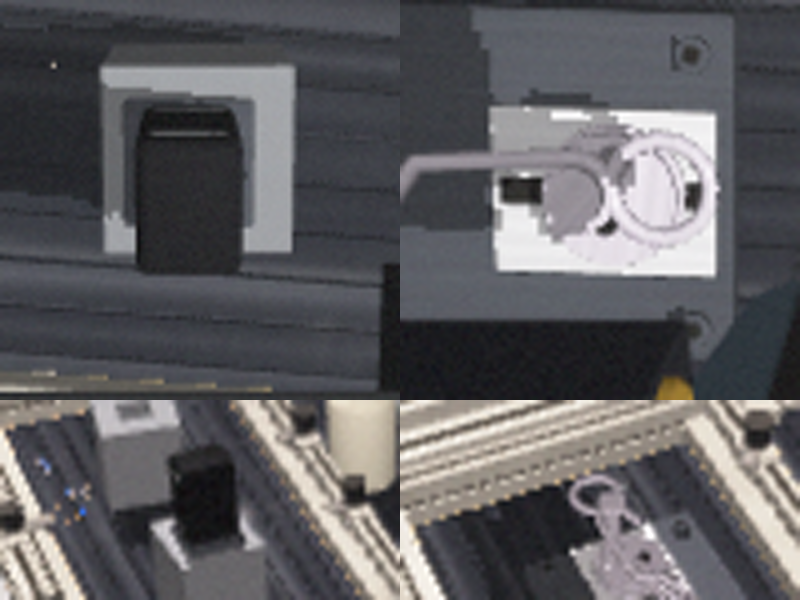

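The puller stands upright in its stand at (190,190). The hook's bend sits round the post, head at (572,200), with the loop beyond it and the spring still stretched. I'll hand in.

```bash
python3 -c "
from workcell import env
print(env.job_done())"
```

```text
the job is handed in; nothing more can be done
None
```

The job is handed in: the spring's hook is settled round the anchor post with the spring still stretched, and the puller is back upright in its stand, all at about 29 s on the robot's clock.

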